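# Pack the pump overhaul kit

## Robot

A 6-joint arm with a two-finger parallel gripper is mounted at the origin on the work surface. World frame = base frame: x ahead of the robot, y to its left, z up, the work surface at z = 0. Lengths are in m, angles in rad, forces in N, time in s.
With the tool pointing down it reaches from about 0.375 to 0.9 m from the base axis. Payload 3.1 kg.
Tool frame: the origin (TCP) lies at the centre of the arm's flange, where the gripper is bolted on; the fingertips stand 182 mm ahead of it and the grasp point (between the pads) lies 164 mm ahead of it; z points along the fingers, y is the line along which they close (so a half turn about z gives the same grasp; the last joint's range is limited). The gripper opens to 87 mm and grips with 3 to 60 N. Pads are 19 mm wide; open, the fingers measure 117 mm over their backs; the gripper's body (75 mm by 190 mm) begins 51 mm behind the grasp point.
Start: joints at [-1.387, 0.527, 1.433, -0, 1.181, -0.178], TCP at [0.222, -0.584, 0.405] pointing down, gripper open.
Joint ranges: [-3.08, 3.08], [-0.75, 2.2], [0.22, 2.44], [-1.43, 4.57], [0, 2.65], [-2.85, 2.85]. Speed limits (rad/s): [2.79, 2.79, 3.14, 3.14, 3.14, 3.14].

## Interface

Orientations are given as a unit quaternion [x, y, z, w].
In Python, from rig import * gives the robot as it stands.
- The arm moves only by the tool move_arm, never from a script. Its argument "commands" is a list that holds one entry, the list of rows, each a list of 6 numbers: the shift along the tool's x, y, z in units of 40 mm (1.0 is 40 mm), then the turn, a rotation vector about the tool's x, y, z in rad. A call has 1 to 12 rows; each row is the pose to reach, as a shift and turn from the pose commanded when the call began, along the tool's axes at that moment; what a row does not reach only later rows make up. A row lasts 1/8 s, in which the tool goes at most 62.5 mm and 10.7 degrees, less where a joint would pass 70% of its speed; a pose out of reach is approached as far as the arm can. A call with a gripper value outside its range is refused whole. "claw" is the closure, from -1 (fully open) to 1 (shut), so that 0 is half open, set as the call begins (left out, the last holds). The fingers move at their own pace and stop on an object; "squeeze" is the grip in N (left out, the last holds). Time passes only in rows, so rows that repeat a pose let the fingers close. It gives the time, the measured TCP pose, the force, the opening and the grip force at its end, in the units of the state.
- get_obs(): the state, without advancing time (a new reading comes with each control period).
- camera(name): name is "side" or "top"; returns a dict with "pixels" (384x512x3 uint8, blue, green, red), "range_z" (384x512 float32, m along the optical axis (not along the pixel's ray), 0 where there is no reading), "camera_matrix" (3x3 intrinsics, pixels), "extrinsics" (4x4, takes a point from world to camera coordinates). Camera axes: x right, y up, looking along -z (the intrinsics and any distortion apply to the point x, -y, -z); pixel columns grow to the right and rows downward; lengths in m; the calibration is good to about 2 mm. A picture is of the moment at which its call begins.
- hand_in(): hands the job in; it is judged then, once.
The state is a dict: "time": time; "q": joint angles; "joint_velocities": joint speeds; "joint_torque": joint torques, N m; "position": TCP position; "tool_rot": TCP orientation; "ft_force": force on the tool from outside, world axes, zero at the start; "moment": the same for the moment, N m; "grip_width": finger opening in m; "grip_force": force on a finger pad.
Only numpy, scipy, OpenCV 4.12 (cv2) and the standard library are available. Lean on these libraries where they do the work, as an engineer would, in place of code of your own. Each camera call takes 0.05 s, during which the arm holds its last target. There are 200 camera calls.

## Task

Pack the overhaul kit for the dosing pump: stand the grey pipe union in the green compartment of the caddy, the bright copper coil in the red one, the brass fitting in the yellow one and the blue valve with the orange cap in the blue one, each upright on the compartment's floor and let go. Leave the two look-alikes, the steel fitting and the burnt-out black coil, standing where they are.

Things in the scene. Friction and masses are not known exactly. Their poses are not given: they have to be found in the camera images.
- union_mid (a point): grey plastic pipe union, a round ribbed upright barrel with a dark bore showing on top, to be gripped as a cylinder 44 mm in diameter, 66 mm tall, about 130 g. It stands upright on the bench; this point is its centre, half-way up, on its axis; z is its axis, up. No other object has its centre within 85 mm of it at the start.
- coil_mid (a point): good solenoid coil: upright bobbin with white end flanges and bright copper winding, to be gripped as a cylinder 46 mm in diameter, 56 mm tall, about 260 g. It stands upright on the bench; this point is its centre, half-way up, on its axis; z is its axis, up. No other object has its centre within 85 mm of it at the start.
- brass_mid (a point): golden brass hexagonal pipe fitting, to be gripped as a cylinder 36 mm in diameter, 56 mm tall, about 240 g. It stands upright on the bench; this point is its centre, half-way up, on its axis; z is its axis, up. No other object has its centre within 85 mm of it at the start.
- valve_mid (a point): check valve: blue round body with an orange hexagonal cap on top, to be gripped as a cylinder 40 mm in diameter, 62 mm tall, about 150 g. It stands upright on the bench; this point is its centre, half-way up, on its axis; z is its axis, up. No other object has its centre within 85 mm of it at the start.
- steelfit_mid (a point): look-alike: steel (silver) hexagonal pipe fitting of the same shape as the brass one, 36 mm in diameter, 56 mm tall. Loose; to be left standing where it is. It stands upright on the bench; this point is its centre, half-way up, on its axis; z is its axis, up. No other object has its centre within 85 mm of it at the start.
- burnt_mid (a point): look-alike: burnt-out coil of the same shape as the good one, with black winding and browned flanges, 46 mm in diameter, 56 mm tall. Loose; to be left standing where it is. It stands upright on the bench; this point is its centre, half-way up, on its axis; z is its axis, up. No other object has its centre within 85 mm of it at the start.
- bin_green: the green compartment of the caddy: a shallow square open bin, 78 mm outside, 72 mm inside, walls 3 mm thick; floor 3 mm above its underside, rim 12 mm above its underside (9 mm lip above the floor). Fixed. Origin: centre of its underside, 4 mm above the bench; x and y along its walls, z up. The grey union goes here. The four bins lie two by two, 86 mm from centre to centre, in any arrangement
- bin_red: the red compartment of the caddy: a shallow square open bin, 78 mm outside, 72 mm inside, walls 3 mm thick; floor 3 mm above its underside, rim 12 mm above its underside (9 mm lip above the floor). Fixed. Origin: centre of its underside, 4 mm above the bench; x and y along its walls, z up. The copper coil goes here. The four bins lie two by two, 86 mm from centre to centre, in any arrangement
- bin_yellow: the yellow compartment of the caddy: a shallow square open bin, 78 mm outside, 72 mm inside, walls 3 mm thick; floor 3 mm above its underside, rim 12 mm above its underside (9 mm lip above the floor). Fixed. Origin: centre of its underside, 4 mm above the bench; x and y along its walls, z up. The brass fitting goes here. The four bins lie two by two, 86 mm from centre to centre, in any arrangement
- bin_blue: the blue compartment of the caddy: a shallow square open bin, 78 mm outside, 72 mm inside, walls 3 mm thick; floor 3 mm above its underside, rim 12 mm above its underside (9 mm lip above the floor). Fixed. Origin: centre of its underside, 4 mm above the bench; x and y along its walls, z up. The blue valve goes here. The four bins lie two by two, 86 mm from centre to centre, in any arrangement
Mind the look-alikes: they are no part of the job. Of the things that look like the bin_blue, take the one that is nearest to the robot's base at the start.

How it is judged:
By the outcome, as a careful person would: the job done as asked, in the order asked, and still so for the second after the job is handed in, with the robot touching nothing.
It also fails if it takes over 104 s, if anything falls off the work surface, if the arm or the gripper's body presses on something with over 40 N, if the wrist force passes 120 N, or if a joint passes its speed limit or range.

## Working session

There is one attempt and no reset: what is moved stays moved. The work goes in short steps, Python scripts to look and compute and a tool call to move; the robot and the scene stay as the last step left them, time stands still between calls to the robot, and variables do not carry over. Pictures are saved under pics/ and viewed, at most 14 in all, crops included, and the job is handed in when it is done.

Besides the shell and the picture viewer there is one more tool, called after "Call:" by a JSON object that holds its "api" and its "payload". move_arm: Moves the arm, as the interface text tells. Its arguments: {"type":"object","properties":{"commands":{"type":"array","items":{"type":"array","items":{"type":"array","items":{"type":"number"}}}},"claw":{"type":"number"},"squeeze":{"type":"number"}},"required":["commands"]}

```bash
mkdir -p pics; ls
python3 - <<'E'
from rig import *
import cv2,numpy as np,pickle
o=get_obs(); print({k:np.round(v,3) for k,v in o.items()})
for n in("top","side"):
    c=camera(n); pickle.dump(c,open(f"{n}.pkl","wb")); cv2.imwrite(f"pics/{n}0.png",c["pixels"]); print(n,c["camera_matrix"],c["extrinsics"],[k for k in c])
E
```

```text
pics
{'time': np.float64(0.0), 'q': array([-1.386,  0.528,  1.434,  0.   ,  1.181, -0.178]), 'joint_velocities': array([ 0.001, -0.   ,  0.   , -0.   , -0.002,  0.001]), 'joint_torque': array([ 1.0000e-03, -4.4004e+01, -1.7659e+01,  6.3000e-02,  5.8000e-02,
       -0.0000e+00]), 'position': array([ 0.222, -0.584,  0.404]), 'tool_rot': array([ 0.984,  0.18 , -0.   , -0.001]), 'ft_force': array([-0.868, -1.382, -0.655]), 'moment': array([ 0.046, -0.023, -0.009]), 'grip_force': np.float64(0.0), 'grip_width': np.float64(0.087)}
top [[437.47469505   0.         255.88663389]
 [  0.         437.47469505 185.9707166 ]
 [  0.           0.           1.        ]] [[-0.0221004  -0.99941351 -0.0261574   0.01644499]
 [ 0.98262709 -0.02653671  0.183684   -0.54896424]
 [-0.1842704  -0.02164348  0.98263726 -1.23053255]
 [ 0.          0.          0.          1.        ]] ['pixels', 'range_z', 'camera_matrix', 'extrinsics']
side [[368.99805093   0.         251.20589077]
 [  0.         368.99805093 192.80270923]
 [  0.           0.           1.        ]] [[ 0.99238462 -0.1231652  -0.00175909 -0.55519414]
 [ 0.09044567  0.7189087   0.68919508 -0.07809711]
 [-0.08362022 -0.6841057   0.7245737  -1.0825432 ]
 [ 0.          0.          0.          1.        ]] ['pixels', 'range_z', 'camera_matrix', 'extrinsics']
```

View pics/top0.png

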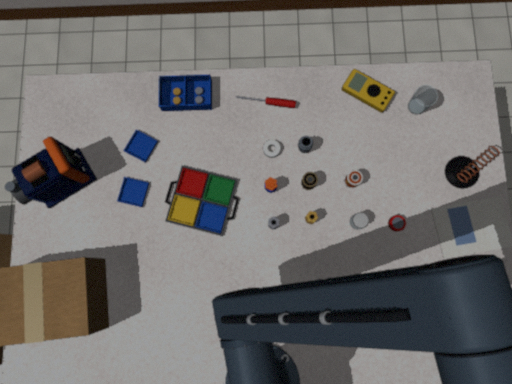

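View pics/side0.png

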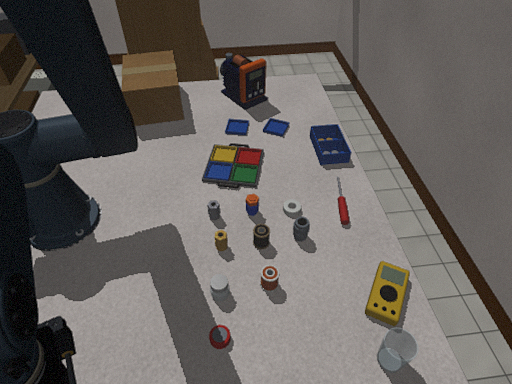

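The top view shows the caddy at about (203,200), with red (193,182), green (221,189), yellow (184,210) and blue (212,217). The parts are:
- valve (271,184)
- grey union (305,144)
- burnt coil (310,180)
- copper coil (354,178)
- steel fitting (275,222)
- brass fitting (312,217)

Blue candidates are the caddy bin (212,217), two loose trays (140,146) and (133,192), and a blue box (186,93). The caddy bin is the one in the 2x2 and looks nearest to the base. I'll confirm with numbers and a crop.

```bash
cat > h.py <<'E'
import numpy as np,cv2,pickle
def cloud(c):
    K=c["camera_matrix"];E=c["extrinsics"];d=c["range_z"];v,u=np.mgrid[:384,:512]
    P=np.stack([(u-K[0,2])/K[0,0]*d,-(v-K[1,2])/K[1,1]*d,-d],-1)
    W=(P-E[:3,3])@E[:3,:3]; W[d==0]=np.nan
    return W
def ray(c,u,v,z):
    K=c["camera_matrix"];E=c["extrinsics"];R=E[:3,:3]
    o=-R.T@E[:3,3]; d=R.T@np.array([(u-K[0,2])/K[0,0],-(v-K[1,2])/K[1,1],-1]); return o+d*(z-o[2])/d[2]
E
python3 - <<'E'
from h import *
T=pickle.load(open("top.pkl","rb"));S=pickle.load(open("side.pkl","rb"))
cl={"t":cloud(T),"s":cloud(S)}
px={"union":((305,144),(301,228),.066),"coil":((354,178),(270,277),.056),"brass":((312,217),(221,240),.056),"valve":((271,184),(252,204),.062),"steel":((275,222),(213,209),.056),"burnt":((310,180),(261,235),.056)}
for n,(a,b,h) in px.items():
  for k,(u,v) in (("t",a),("s",b)):
    W=cl[k][v-16:v+17,u-16:u+17].reshape(-1,3)
    m=W[:,2]>0.015; W=W[m]
    top=W[W[:,2]>h-0.008]
    if len(top)<5: print(n,k,"few",len(W)); continue
    (cx,cy),r=cv2.minEnclosingCircle(top[:,:2].astype(np.float32))
    print(n,k,np.round([cx,cy,r,np.percentile(W[:,2],95)],4),"bbox mid",np.round((top.min(0)+top.max(0))/2,4),"all",np.round((W.min(0)+W.max(0))/2,4)[:2],len(top))
# bins: color masks
hsv=cv2.cvtColor(T["pixels"],cv2.COLOR_BGR2HSV)
hs={"red":((172,10)),"green":((55,80)),"yellow":((20,33)),"blue":((100,125))}
for n,(lo,hi) in hs.items():
    H=hsv[...,0].astype(int); m=((H>=lo)|(H<=hi)) if lo>hi else ((H>=lo)&(H<=hi))
    m=(m&(hsv[...,1]>120)&(hsv[...,2]>60)).astype(np.uint8)
    for c in cv2.findContours(m,cv2.RETR_EXTERNAL,cv2.CHAIN_APPROX_NONE)[0]:
        if cv2.contourArea(c)<250: continue
        (u,v),(w,h),a=cv2.minAreaRect(c)
        b=[ray(T,*q,0.014)[:2] for q in cv2.boxPoints(((u,v),(w,h),a))]
        M=cv2.moments(c);u,v=M['m10']/M['m00'],M['m01']/M['m00'];p=ray(T,u,v,0.012); e=b[1]-b[0]
        print(n,np.round([u,v],1),np.round(p,4),"dist",round(np.hypot(*p[:2]),3),"size",np.round([np.linalg.norm(b[1]-b[0]),np.linalg.norm(b[2]-b[1])],3),"ang",round(np.degrees(np.arctan2(e[1],e[0]))%90,1))
cv2.imwrite("pics/crop1.png",np.vstack([cv2.resize(T["pixels"][75:245,110:420],None,fx=2.5,fy=2.5)[:, :775]]))
E
```

```text
union t [ 0.6777 -0.1446  0.0201  0.0686] bbox mid [ 0.6777 -0.1449  0.0653] all [ 0.6761 -0.1459] 133
union s [ 0.6807 -0.1465  0.0207  0.0672] bbox mid [ 0.6786 -0.1466  0.0632] all [ 0.6786 -0.1186] 140
coil t [ 0.5686 -0.2838  0.0237  0.0596] bbox mid [ 0.5688 -0.2843  0.0571] all [ 0.5688 -0.2843] 194
coil s [ 0.5705 -0.2838  0.0238  0.0576] bbox mid [ 0.57   -0.2838  0.0549] all [ 0.57   -0.2838] 255
brass t [ 0.4575 -0.1548  0.0162  0.0591] bbox mid [ 0.4565 -0.155   0.0553] all [ 0.4556 -0.154 ] 98
brass s [ 0.4576 -0.1535  0.0174  0.0562] bbox mid [ 0.4585 -0.1539  0.0532] all [ 0.4582 -0.1546] 113
valve t [ 0.5563 -0.038   0.0192  0.0635] bbox mid [ 0.5558 -0.0386  0.0603] all [ 0.5549 -0.0384] 122
valve s [ 0.5564 -0.0383  0.0198  0.0617] bbox mid [ 0.5572 -0.0384  0.0591] all [ 0.5568 -0.04  ] 108
steel t [ 0.4439 -0.0433  0.0168  0.0586] bbox mid [ 0.4433 -0.044   0.0549] all [ 0.4428 -0.0441] 97
steel s [ 0.4439 -0.043   0.0182  0.0563] bbox mid [ 0.4446 -0.0426  0.0531] all [ 0.4452 -0.0441] 92
burnt t [ 0.5666 -0.1536  0.0231  0.0597] bbox mid [ 0.5666 -0.1538  0.0563
[... 164 characters left out ...]
0.012 ] dist 0.606 size [0.081 0.082] ang 75.4
red [ 56.  154.2] [0.6733 0.6214 0.012 ] dist 0.916 size [0.034 0.129] ang 29.4
green [219.7 189.7] [0.5479 0.1136 0.012 ] dist 0.56 size [0.078 0.08 ] ang 75.3
yellow [183.5 209.8] [0.4897 0.2229 0.012 ] dist 0.538 size [0.082 0.082] ang 75.2
yellow [368.   90.1] [ 0.8518 -0.3533  0.012 ] dist 0.922 size [0.083 0.151] ang 59.2
blue [210.8 216.9] [0.4662 0.1406 0.012 ] dist 0.487 size [0.081 0.081] ang 75.1
blue [133.1 191.5] [0.5495 0.3769 0.012 ] dist 0.666 size [0.076 0.079] ang 77.9
blue [140.6 145.4] [0.6938 0.3579 0.012 ] dist 0.781 size [0.076 0.078] ang 63.2
blue [188.4  92.6] [0.8625 0.2104 0.012 ] dist 0.888 size [0.163 0.104] ang 88.0
```

View pics/crop1.png

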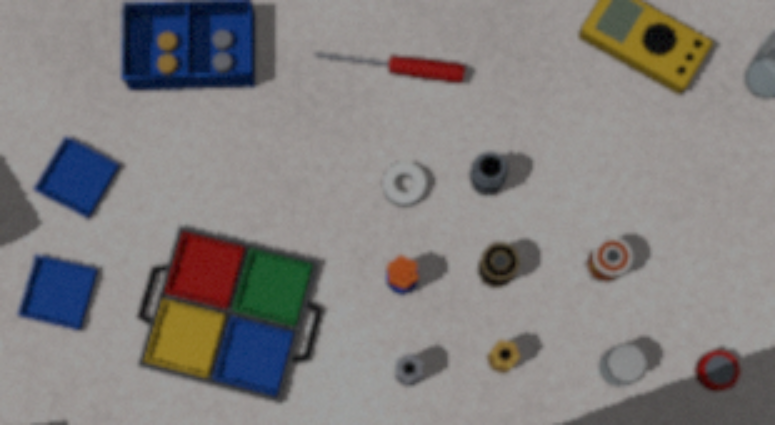

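The crop confirms it: the blue bin in the caddy is the nearest at 0.487 m (the loose trays are at 0.67 m and 0.78 m). The silver/gold hex fittings and the black/copper coils are clearly distinct. The sizes and heights match the given ones, and the two views agree to about 2 mm. Next I'll work out the legs.

```bash
cat > go.py <<'E'
import sys,numpy as np
from scipy.spatial.transform import Rotation as Ro
from rig import *
def legs(pts):
    o=get_obs(); R=Ro.from_quat(o["tool_rot"]).as_matrix(); p=np.array(o["position"]); print("t",o["time"],"pos",np.round(p,4),"q6",np.round(o["q"][5],2))
    for n,q in pts:
        q=np.array(q); d=R.T@(q-p)/.04; print(n,np.round(d,2),"mm",round(np.linalg.norm(q-p)*1e3)); p=q
E
python3 - <<'E'
from go import *
legs([("aboveU",(.678,-.1455,.33)),("downU",(.678,-.1455,.206)),("upU",(.678,-.1455,.33)),("aboveG",(.549,.116,.33)),("downG",(.549,.116,.214)),("upG",(.549,.116,.33)),
("aboveC",(.5696,-.284,.33)),("downC",(.5696,-.284,.202)),("upC",(.5696,-.284,.33)),("aboveR",(.572,.199,.33)),("downR",(.572,.199,.21)),("upR",(.572,.199,.33)),
("aboveB",(.4576,-.1544,.33)),("downB",(.4576,-.1544,.202)),("upB",(.4576,-.1544,.33)),("aboveY",(.489,.222,.33)),("downY",(.489,.222,.21)),("upY",(.489,.222,.33)),
("aboveV",(.5563,-.0383,.33)),("downV",(.5563,-.0383,.204)),("upV",(.5563,-.0383,.33)),("aboveBl",(.466,.139,.33)),("downBl",(.466,.139,.212)),("upBl",(.466,.139,.33))])
E
```

```text
t 0.1 pos [ 0.2218 -0.584   0.4039] q6 -0.18
aboveU [14.55 -6.2   1.86] mm 637
downU [-0.    0.01  3.1 ] mm 124
upU [ 0.   -0.01 -3.1 ] mm 124
aboveG [-0.69 -7.26  0.01] mm 292
downG [-0.    0.01  2.9 ] mm 116
upG [ 0.   -0.01 -2.9 ] mm 116
aboveC [-3.07  9.53 -0.02] mm 401
downC [-0.    0.01  3.2 ] mm 128
upC [ 0.   -0.01 -3.2 ] mm 128
aboveR [  4.34 -11.27   0.02] mm 483
downR [-0.    0.01  3.  ] mm 120
upR [ 0.   -0.01 -3.  ] mm 120
aboveB [-5.81  7.24 -0.02] mm 371
downB [-0.    0.01  3.2 ] mm 128
upB [ 0.   -0.01 -3.2 ] mm 128
aboveY [ 4.07 -8.52  0.02] mm 378
downY [-0.    0.01  3.  ] mm 120
upY [ 0.   -0.01 -3.  ] mm 120
aboveV [-0.74  6.68 -0.01] mm 269
downV [-0.    0.01  3.15] mm 126
upV [ 0.   -0.01 -3.15] mm 126
aboveBl [-0.54 -4.95  0.01] mm 199
downBl [-0.    0.01  2.95] mm 118
upBl [ 0.   -0.01 -2.95] mm 118
```

Call:
{"api": "move_arm", "payload": {"commands": [[[0.7,-0.3,0.1,0,0,0],[1.9,-0.8,0.25,0,0,0],[3.2,-1.35,0.4,0,0,0],[4.5,-1.9,0.6,0,0,0],[5.8,-2.5,0.75,0,0,0],[7.1,-3.05,0.9,0,0,0],[8.4,-3.6,1.1,0,0,0],[9.7,-4.15,1.25,0,0,0],[11,-4.7,1.4,0,0,0],[12.3,-5.25,1.6,0,0,0],[13.6,-5.8,1.75,0,0,0],[14.55,-6.2,1.86,0,0,0]]], "claw": -1, "squeeze": 25}}

```text
time: 1.6
position: [0.6792, -0.1437, 0.3293]
tool_rot: [0.983, 0.181, -0.0, -0.0]
ft_force: [0.1, -1.0, 0.1]
grip_width: 0.0868
grip_force: 0.0
```

Call:
{"api": "move_arm", "payload": {"commands": [[[0,0,0,0,0,0],[0,0,0,0,0,0],[0,0,0,0,0,0]]]}}

```text
time: 1.98
position: [0.6772, -0.147, 0.3303]
tool_rot: [0.984, 0.18, -0.0, -0.0]
ft_force: [0.1, 0.6, -0.6]
grip_width: 0.0871
grip_force: 0.0
```

Run:
```python
from go import *
o=get_obs();print(o["tool_rot"],o["ft_force"])
legs([("aboveU",(.678,-.1455,.33)),("downU",(.678,-.1455,.206))])
```

```text
[ 9.83733950e-01  1.79631225e-01 -3.68868344e-04 -4.87182190e-05] [ 0.09051464  0.59336478 -0.62411133]
t 1.975 pos [ 0.6772 -0.147   0.3303] q6 0.84
aboveU [ 0.03 -0.03  0.01] mm 2
downU [0.  0.  3.1] mm 124
```

Good tracking. I'll descend on the union with a small correction, then close.

Call:
{"api": "move_arm", "payload": {"commands": [[[0.03,-0.03,0.4,0,0,0],[0.03,-0.03,1.1,0,0,0],[0.03,-0.03,1.8,0,0,0],[0.03,-0.03,2.4,0,0,0],[0.03,-0.03,2.8,0,0,0],[0.03,-0.03,3.1,0,0,0],[0.03,-0.03,3.1,0,0,0]]]}}

```text
time: 2.85
position: [0.6783, -0.1444, 0.2054]
tool_rot: [0.984, 0.18, -0.001, -0.0]
ft_force: [0.5, -0.4, 0.6]
grip_width: 0.0869
grip_force: 0.0
```

Call:
{"api": "move_arm", "payload": {"commands": [[[0,0,0,0,0,0],[0,0,0,0,0,0],[0,0,0,0,0,0],[0,0,0,0,0,0],[0,0,0,0,0,0],[0,0,0,0,0,0]]], "claw": 1, "squeeze": 25}}

```text
time: 3.6
position: [0.6787, -0.1445, 0.2065]
tool_rot: [0.984, 0.18, 0.0, 0.0]
ft_force: [0.1, -1.0, 1.1]
grip_width: 0.0434
grip_force: 25.0
```

Gripped at 43.4 mm, which matches the 44 mm union. I'll lift and carry it to green.

Call:
{"api": "move_arm", "payload": {"commands": [[[0,0,-0.4,0,0,0],[0,0,-1.0,0,0,0],[0,0,-1.7,0,0,0],[0,0,-2.4,0,0,0],[0,0,-2.9,0,0,0],[0,0,-3.1,0,0,0]]]}}

```text
time: 4.35
position: [0.6788, -0.1444, 0.3323]
tool_rot: [0.984, 0.18, 0.001, 0.001]
ft_force: [-0.1, -1.0, -2.1]
grip_width: 0.0437
grip_force: 25.0
```

Call:
{"api": "move_arm", "payload": {"commands": [[[-0.05,-0.4,0,0,0,0],[-0.1,-1.1,0,0,0,0],[-0.2,-2,0,0,0,0],[-0.3,-3,0,0,0,0],[-0.4,-4,0,0,0,0],[-0.5,-5,0,0,0,0],[-0.6,-6,0,0,0,0],[-0.65,-6.8,0,0,0,0],[-0.69,-7.2,0,0,0,0],[-0.69,-7.26,0,0,0,0],[-0.69,-7.26,0,0,0,0]]]}}

```text
time: 5.72
position: [0.5502, 0.1169, 0.3302]
tool_rot: [0.984, 0.18, 0.0, 0.0]
ft_force: [0.0, -0.2, -0.9]
grip_width: 0.0437
grip_force: 25.0
```

Run:
```python
from go import *
legs([("aboveG",(.549,.116,.33)),("downG",(.549,.116,.214))])
import cv2; c=camera("side"); cv2.imwrite("pics/u1.png",cv2.resize(c["pixels"][60:320,120:400],None,fx=2.2,fy=2.2)); print(get_obs()["grip_width"])
```

```text
t 5.725 pos [0.5502 0.1169 0.3302] q6 1.22
aboveG [-0.04  0.01  0.  ] mm 1
downG [-0.  -0.   2.9] mm 116
0.0433275963134887
```

View pics/u1.png

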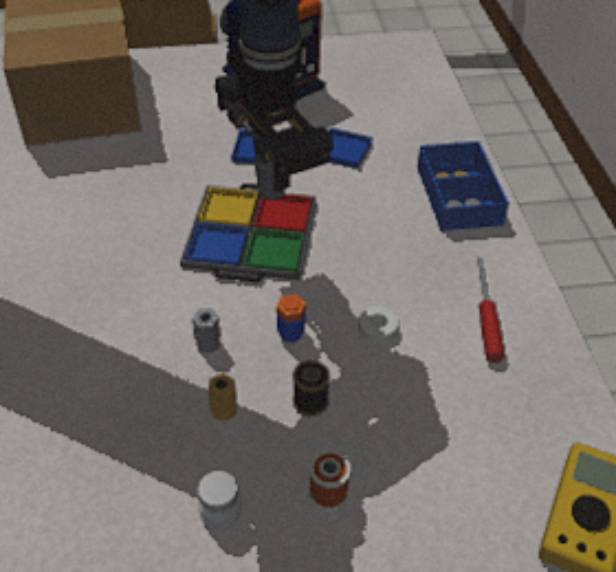

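The view shows the union held by the fingers at about (272,180), above the caddy, with the other parts still standing. I'll lower and release it.

Call:
{"api": "move_arm", "payload": {"commands": [[[-0.03,0,0.4,0,0,0],[-0.03,0,1.0,0,0,0],[-0.03,0,1.7,0,0,0],[-0.03,0,2.2,0,0,0],[-0.03,0,2.6,0,0,0],[-0.03,0,2.8,0,0,0],[-0.03,0,2.9,0,0,0],[-0.03,0,2.9,0,0,0],[-0.03,0,2.9,0,0,0]]]}}

```text
time: 6.9
position: [0.5489, 0.117, 0.215]
tool_rot: [0.984, 0.18, 0.001, 0.0]
ft_force: [0.5, 0.4, -1.9]
grip_width: 0.0435
grip_force: 25.0
```

Call:
{"api": "move_arm", "payload": {"commands": [[[0,0,0,0,0,0],[0,0,0,0,0,0],[0,0,0,0,0,0],[0,0,0,0,0,0],[0,0,-0.4,0,0,0],[0,0,-1.1,0,0,0],[0,0,-1.8,0,0,0],[0,0,-2.5,0,0,0],[0,0,-2.9,0,0,0],[0,0,-2.9,0,0,0]]], "claw": -0.7}}

```text
time: 8.15
position: [0.5489, 0.117, 0.3319]
tool_rot: [0.984, 0.18, 0.002, 0.0]
ft_force: [0.0, 0.1, -0.4]
grip_width: 0.0739
grip_force: 0.0
```

Call:
{"api": "move_arm", "payload": {"commands": [[[-0.1,0.4,0,0,0,0],[-0.4,1.2,0,0,0,0],[-0.7,2.2,0,0,0,0],[-1.05,3.3,0,0,0,0],[-1.4,4.4,0,0,0,0],[-1.75,5.5,0,0,0,0],[-2.1,6.6,0,0,0,0],[-2.45,7.7,0,0,0,0],[-2.75,8.7,0,0,0,0],[-3,9.4,0,0,0,0],[-3.07,9.53,0,0,0,0],[-3.07,9.53,0,0,0,0]]], "claw": -1}}

```text
time: 9.65
position: [0.5684, -0.283, 0.3292]
tool_rot: [0.984, 0.18, -0.001, -0.001]
ft_force: [0.1, 0.6, -0.4]
grip_width: 0.0867
grip_force: 0.0
```

Run:
```python
from go import *
legs([("aboveC",(.5696,-.284,.33)),("downC",(.5696,-.284,.202))])
import cv2; c=camera("top"); cv2.imwrite("pics/u2.png",cv2.resize(c["pixels"][120:250,150:350],None,fx=3,fy=3))
```

```text
t 9.65 pos [ 0.5684 -0.283   0.3292] q6 0.57
aboveC [ 0.02  0.03 -0.02] mm 2
downC [0.   0.01 3.2 ] mm 128
```

View pics/u2.png

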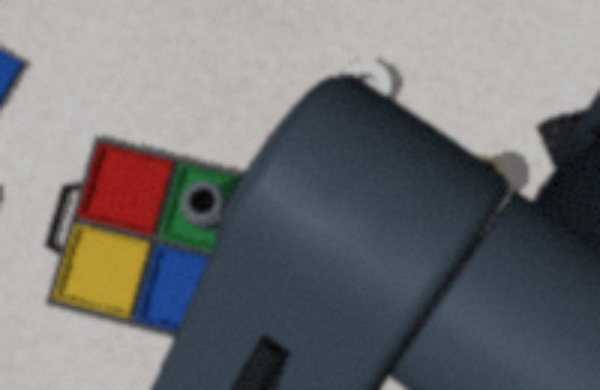

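The union stands upright in green at about (203,200) in the crop. Next is the copper coil.

Call:
{"api": "move_arm", "payload": {"commands": [[[0.02,0.03,0.4,0,0,0],[0.02,0.03,1.1,0,0,0],[0.02,0.03,1.8,0,0,0],[0.02,0.03,2.4,0,0,0],[0.02,0.03,2.9,0,0,0],[0.02,0.03,3.18,0,0,0],[0.02,0.03,3.18,0,0,0]]]}}

```text
time: 10.58
position: [0.5702, -0.2834, 0.2022]
tool_rot: [0.984, 0.181, -0.001, -0.001]
ft_force: [0.0, -0.6, -0.3]
grip_width: 0.0871
grip_force: 0.0
```

Call:
{"api": "move_arm", "payload": {"commands": [[[0,0,0,0,0,0],[0,0,0,0,0,0],[0,0,0,0,0,0],[0,0,0,0,0,0],[0,0,0,0,0,0],[0,0,0,0,0,0]]], "claw": 1, "squeeze": 30}}

```text
time: 11.32
position: [0.5703, -0.2839, 0.2033]
tool_rot: [0.984, 0.18, 0.0, 0.0]
ft_force: [-0.7, -0.6, 1.4]
grip_width: 0.0456
grip_force: 30.0
```

Call:
{"api": "move_arm", "payload": {"commands": [[[0,0,-0.4,0,0,0],[0,0,-1.0,0,0,0],[0,0,-1.7,0,0,0],[0,0,-2.4,0,0,0],[0,0,-3.0,0,0,0],[0,0,-3.2,0,0,0]]]}}

```text
time: 12.08
position: [0.5705, -0.284, 0.3335]
tool_rot: [0.984, 0.18, 0.001, 0.001]
ft_force: [0.6, -0.0, -2.1]
grip_width: 0.0453
grip_force: 30.0
```

Call:
{"api": "move_arm", "payload": {"commands": [[[0.15,-0.4,0,0,0,0],[0.5,-1.3,0,0,0,0],[0.9,-2.4,0,0,0,0],[1.35,-3.5,0,0,0,0],[1.8,-4.65,0,0,0,0],[2.25,-5.8,0,0,0,0],[2.65,-6.9,0,0,0,0],[3.1,-8,0,0,0,0],[3.5,-9.1,0,0,0,0],[3.9,-10.1,0,0,0,0],[4.2,-10.9,0,0,0,0],[4.33,-11.27,0,0,0,0]]]}}

```text
time: 13.58
position: [0.5707, 0.2015, 0.3298]
tool_rot: [0.983, 0.182, -0.002, -0.0]
ft_force: [0.3, -0.5, -2.7]
grip_width: 0.045
grip_force: 30.0
```

Call:
{"api": "move_arm", "payload": {"commands": [[[0,0,0,0,0,0],[0,0,0,0,0,0],[0,0,0,0,0,0]]]}}

```text
time: 13.95
position: [0.5724, 0.1978, 0.3311]
tool_rot: [0.984, 0.18, -0.0, 0.0]
ft_force: [1.1, -0.4, -3.7]
grip_width: 0.0452
grip_force: 30.0
```

Run:
```python
from go import *
legs([("aboveR",(.572,.199,.33)),("downR",(.572,.199,.2105))]); print(get_obs()["grip_width"])
```

```text
t 13.95 pos [0.5724 0.1978 0.3311] q6 1.36
aboveR [ 0.   -0.03  0.03] mm 2
downR [ 0.   -0.    2.99] mm 120
0.045178307170859376
```

Call:
{"api": "move_arm", "payload": {"commands": [[[0,-0.02,0.4,0,0,0],[0,-0.02,1.0,0,0,0],[0,-0.02,1.7,0,0,0],[0,-0.02,2.3,0,0,0],[0,-0.02,2.7,0,0,0],[0,-0.02,2.9,0,0,0],[0,-0.02,3.01,0,0,0],[0,-0.02,3.01,0,0,0],[0,-0.02,3.01,0,0,0]]]}}

```text
time: 15.08
position: [0.5722, 0.1999, 0.2114]
tool_rot: [0.984, 0.18, 0.001, 0.0]
ft_force: [0.6, 0.0, -2.1]
grip_width: 0.0454
grip_force: 30.0
```

Call:
{"api": "move_arm", "payload": {"commands": [[[0,0,0,0,0,0],[0,0,0,0,0,0],[0,0,0,0,0,0],[0,0,0,0,0,0],[0,0,-0.4,0,0,0],[0,0,-1.1,0,0,0],[0,0,-1.8,0,0,0],[0,0,-2.5,0,0,0],[0,0,-3.0,0,0,0],[0,0,-3.0,0,0,0]]], "claw": -0.7}}

```text
time: 16.32
position: [0.5725, 0.2, 0.3335]
tool_rot: [0.984, 0.18, 0.003, 0.0]
ft_force: [-0.7, 0.5, -0.6]
grip_width: 0.0738
grip_force: 0.0
```

Call:
{"api": "move_arm", "payload": {"commands": [[[-0.3,0.35,0,0,0,0],[-0.8,1,0,0,0,0],[-1.4,1.75,0,0,0,0],[-2,2.5,0,0,0,0],[-2.6,3.25,0,0,0,0],[-3.2,4,0,0,0,0],[-3.8,4.75,0,0,0,0],[-4.4,5.5,0,0,0,0],[-5,6.25,0,0,0,0],[-5.5,6.9,0,0,0,0],[-5.81,7.24,0,0,0,0],[-5.81,7.24,0,0,0,0]]], "claw": -1}}

```text
time: 17.82
position: [0.4561, -0.1546, 0.3299]
tool_rot: [0.984, 0.179, -0.001, -0.001]
ft_force: [0.4, 0.8, -0.2]
grip_width: 0.0867
grip_force: 0.0
```

Run:
```python
from go import *
legs([("aboveB",(.4576,-.1544,.33)),("downB",(.4576,-.1544,.202))])
import cv2
a=camera("top")["pixels"][120:250,150:350];b=camera("side")["pixels"][120:250,150:350]; cv2.imwrite("pics/u3.png",np.vstack([cv2.resize(i,None,fx=2.2,fy=2.2) for i in(a,b)]))
```

```text
t 17.825 pos [ 0.4561 -0.1546  0.3299] q6 0.65
aboveB [ 0.04  0.01 -0.  ] mm 2
downB [0.01 0.01 3.2 ] mm 128
```

View pics/u3.png

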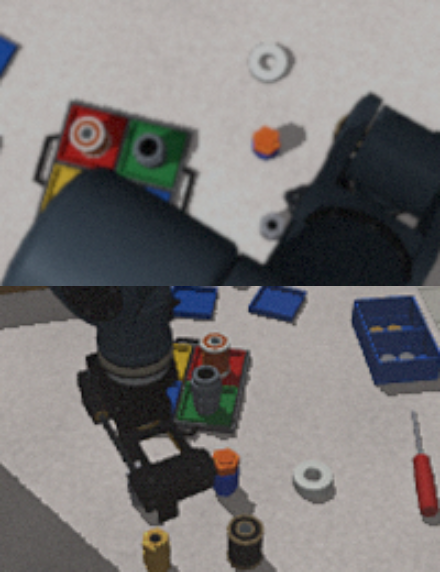

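The coil is in red (90,135 in the top crop) and the union in green (150,150), both upright. The brass fitting, with the gripper above it, is next.

Call:
{"api": "move_arm", "payload": {"commands": [[[0.03,0.01,0.4,0,0,0],[0.03,0.01,1.1,0,0,0],[0.03,0.01,1.8,0,0,0],[0.03,0.01,2.4,0,0,0],[0.03,0.01,2.9,0,0,0],[0.03,0.01,3.2,0,0,0],[0.03,0.01,3.2,0,0,0]]]}}

```text
time: 18.8
position: [0.4586, -0.1527, 0.2021]
tool_rot: [0.984, 0.181, -0.001, -0.001]
ft_force: [0.4, -0.6, -0.9]
grip_width: 0.0869
grip_force: 0.0
```

Call:
{"api": "move_arm", "payload": {"commands": [[[0,0,0,0,0,0],[0,0,0,0,0,0],[0,0,0,0,0,0],[0,0,0,0,0,0],[0,0,0,0,0,0],[0,0,0,0,0,0],[0,0,0,0,0,0]]], "claw": 1, "squeeze": 30}}

```text
time: 19.68
position: [0.4587, -0.1534, 0.2028]
tool_rot: [0.984, 0.18, 0.0, 0.0]
ft_force: [-0.2, 0.9, 1.3]
grip_width: 0.0355
grip_force: 30.0
```

Call:
{"api": "move_arm", "payload": {"commands": [[[0,0,-0.4,0,0,0],[0,0,-1.0,0,0,0],[0,0,-1.7,0,0,0],[0,0,-2.4,0,0,0],[0,0,-3.0,0,0,0],[0,0,-3.2,0,0,0]]]}}

```text
time: 20.42
position: [0.4587, -0.1533, 0.3316]
tool_rot: [0.984, 0.18, 0.001, 0.001]
ft_force: [0.5, -0.1, -2.6]
grip_width: 0.0351
grip_force: 30.0
```

Call:
{"api": "move_arm", "payload": {"commands": [[[0.15,-0.3,0,0,0,0],[0.5,-1,0,0,0,0],[0.9,-1.9,0,0,0,0],[1.35,-2.8,0,0,0,0],[1.75,-3.7,0,0,0,0],[2.2,-4.6,0,0,0,0],[2.6,-5.5,0,0,0,0],[3.05,-6.4,0,0,0,0],[3.5,-7.3,0,0,0,0],[3.85,-8.1,0,0,0,0],[4.05,-8.5,0,0,0,0],[4.05,-8.52,0,0,0,0]]]}}

```text
time: 21.92
position: [0.4887, 0.2236, 0.3298]
tool_rot: [0.983, 0.182, -0.001, 0.0]
ft_force: [-0.9, -0.2, -3.0]
grip_width: 0.0348
grip_force: 30.0
```

Call:
{"api": "move_arm", "payload": {"commands": [[[0,0,0,0,0,0],[0,0,0,0,0,0]]]}}

```text
time: 22.18
position: [0.4892, 0.2216, 0.3306]
tool_rot: [0.984, 0.18, -0.0, 0.0]
ft_force: [-0.3, 0.4, -2.2]
grip_width: 0.0357
grip_force: 30.0
```

Run:
```python
from go import *
legs([("aboveY",(.489,.222,.33)),("downY",(.489,.222,.2105))]); print(get_obs()["grip_width"])
```

```text
t 22.175 pos [0.4892 0.2216 0.3306] q6 1.43
aboveY [-0.   -0.01  0.02] mm 1
downY [ 0.   -0.    2.99] mm 120
0.03567659128177031
```

Call:
{"api": "move_arm", "payload": {"commands": [[[0,0,0.4,0,0,0],[0,0,1.0,0,0,0],[0,0,1.7,0,0,0],[0,0,2.3,0,0,0],[0,0,2.7,0,0,0],[0,0,2.9,0,0,0],[0,0,3.0,0,0,0],[0,0,3.0,0,0,0],[0,0,3.0,0,0,0]]]}}

```text
time: 23.3
position: [0.4895, 0.2229, 0.2114]
tool_rot: [0.984, 0.18, 0.001, -0.0]
ft_force: [0.3, -0.5, -2.1]
grip_width: 0.0352
grip_force: 30.0
```

Call:
{"api": "move_arm", "payload": {"commands": [[[0,0,0,0,0,0],[0,0,0,0,0,0],[0,0,0,0,0,0],[0,0,0,0,0,0],[0,0,-0.4,0,0,0],[0,0,-1.1,0,0,0],[0,0,-1.8,0,0,0],[0,0,-2.5,0,0,0],[0,0,-3.0,0,0,0],[0,0,-3.0,0,0,0]]], "claw": -0.6}}

```text
time: 24.55
position: [0.4896, 0.2229, 0.3332]
tool_rot: [0.984, 0.18, 0.003, -0.0]
ft_force: [-0.6, -0.4, -0.7]
grip_width: 0.0695
grip_force: 0.0
```

Call:
{"api": "move_arm", "payload": {"commands": [[[-0.05,0.4,0,0,0,0],[-0.1,1.1,0,0,0,0],[-0.2,2,0,0,0,0],[-0.35,2.9,0,0,0,0],[-0.45,3.8,0,0,0,0],[-0.5,4.7,0,0,0,0],[-0.6,5.5,0,0,0,0],[-0.7,6.2,0,0,0,0],[-0.74,6.6,0,0,0,0],[-0.74,6.68,0,0,0,0],[-0.74,6.68,0,0,0,0]]], "claw": -1}}

```text
time: 25.92
position: [0.5561, -0.0373, 0.3304]
tool_rot: [0.984, 0.18, -0.001, -0.0]
ft_force: [0.4, 0.6, -0.6]
grip_width: 0.0867
grip_force: 0.0
```

Run:
```python
from go import *
legs([("aboveV",(.5563,-.0383,.33)),("downV",(.5563,-.0383,.204))])
import cv2
a=camera("top")["pixels"][120:250,150:350];b=camera("side")["pixels"][120:250,150:350]; cv2.imwrite("pics/u4.png",np.vstack([cv2.resize(i,None,fx=2.2,fy=2.2) for i in(a,b)]))
```

```text
t 25.925 pos [ 0.5561 -0.0373  0.3304] q6 0.94
aboveV [-0.    0.03  0.01] mm 1
downV [0.   0.   3.15] mm 126
```

View pics/u4.png

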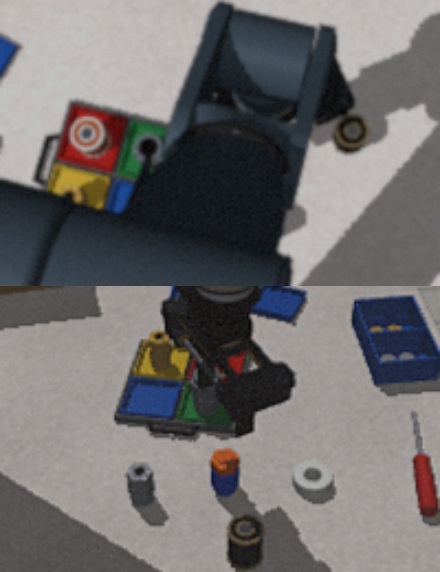

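The brass fitting stands in yellow (160,345 in the side crop), blue is empty, and the steel fitting and burnt coil are undisturbed. The valve is last.

Call:
{"api": "move_arm", "payload": {"commands": [[[0,0.02,0.4,0,0,0],[0,0.02,1.1,0,0,0],[0,0.02,1.8,0,0,0],[0,0.02,2.4,0,0,0],[0,0.02,2.9,0,0,0],[0,0.02,3.15,0,0,0],[0,0.02,3.15,0,0,0]]]}}

```text
time: 26.9
position: [0.5563, -0.0379, 0.2038]
tool_rot: [0.984, 0.181, -0.001, -0.0]
ft_force: [0.5, -0.1, 0.4]
grip_width: 0.0871
grip_force: 0.0
```

Call:
{"api": "move_arm", "payload": {"commands": [[[0,0,0,0,0,0],[0,0,0,0,0,0],[0,0,0,0,0,0],[0,0,0,0,0,0],[0,0,0,0,0,0],[0,0,0,0,0,0],[0,0,0,0,0,0]]], "claw": 1, "squeeze": 25}}

```text
time: 27.78
position: [0.5567, -0.0384, 0.2048]
tool_rot: [0.984, 0.18, 0.0, 0.0]
ft_force: [-0.1, 0.1, 1.0]
grip_width: 0.0399
grip_force: 25.0
```

Call:
{"api": "move_arm", "payload": {"commands": [[[0,0,-0.4,0,0,0],[0,0,-1.0,0,0,0],[0,0,-1.7,0,0,0],[0,0,-2.4,0,0,0],[0,0,-2.95,0,0,0],[0,0,-3.15,0,0,0]]]}}

```text
time: 28.52
position: [0.5568, -0.0383, 0.3328]
tool_rot: [0.984, 0.18, 0.001, 0.001]
ft_force: [-0.0, 0.3, -1.6]
grip_width: 0.0396
grip_force: 25.0
```

Call:
{"api": "move_arm", "payload": {"commands": [[[-0.05,-0.3,0,0,0,0],[-0.1,-0.9,0,0,0,0],[-0.2,-1.7,0,0,0,0],[-0.3,-2.5,0,0,0,0],[-0.4,-3.3,0,0,0,0],[-0.45,-4.1,0,0,0,0],[-0.5,-4.7,0,0,0,0],[-0.54,-4.95,0,0,0,0],[-0.54,-4.95,0,0,0,0],[-0.54,-4.95,0,0,0,0]]]}}

```text
time: 29.78
position: [0.4665, 0.1388, 0.3306]
tool_rot: [0.984, 0.18, 0.0, 0.0]
ft_force: [-0.8, 0.3, -1.4]
grip_width: 0.0395
grip_force: 25.0
```

Run:
```python
from go import *
legs([("aboveBl",(.466,.139,.33)),("downBl",(.466,.139,.2125))]); print(get_obs()["grip_width"])
```

```text
t 29.775 pos [0.4665 0.1388 0.3306] q6 1.27
aboveBl [-0.01 -0.01  0.02] mm 1
downBl [-0.   -0.    2.94] mm 118
0.03953155307490393
```

Call:
{"api": "move_arm", "payload": {"commands": [[[0,0,0.4,0,0,0],[0,0,1.0,0,0,0],[0,0,1.7,0,0,0],[0,0,2.3,0,0,0],[0,0,2.65,0,0,0],[0,0,2.85,0,0,0],[0,0,2.95,0,0,0],[0,0,2.95,0,0,0],[0,0,2.95,0,0,0]]]}}

```text
time: 30.9
position: [0.4664, 0.1392, 0.2133]
tool_rot: [0.984, 0.18, 0.001, 0.0]
ft_force: [-0.3, -1.2, -1.0]
grip_width: 0.0397
grip_force: 25.0
```

Call:
{"api": "move_arm", "payload": {"commands": [[[0,0,0,0,0,0],[0,0,0,0,0,0],[0,0,0,0,0,0],[0,0,0,0,0,0],[0,0,-0.4,0,0,0],[0,0,-1.1,0,0,0],[0,0,-1.8,0,0,0],[0,0,-2.5,0,0,0],[0,0,-3.0,0,0,0],[0,0,-3.0,0,0,0]]], "claw": -0.6}}

```text
time: 32.15
position: [0.4666, 0.1392, 0.334]
tool_rot: [0.984, 0.18, 0.002, 0.0]
ft_force: [-0.2, 0.3, 0.3]
grip_width: 0.0694
grip_force: 0.0
```

Call:
{"api": "move_arm", "payload": {"commands": [[[0,0.5,-0.1,0,0,0],[0,1.5,-0.3,0,0,0],[0,2.6,-0.5,0,0,0],[0,3.7,-0.7,0,0,0],[0,4.8,-0.9,0,0,0],[0,5.9,-1,0,0,0],[0,7,-1,0,0,0],[0,8.1,-1,0,0,0],[0,9.2,-1,0,0,0],[0,10.2,-1,0,0,0],[0,10.7,-1,0,0,0],[0,10.7,-1,0,0,0]]]}}

```text
time: 33.65
position: [0.618, -0.2624, 0.3707]
tool_rot: [0.984, 0.179, -0.001, -0.001]
ft_force: [-0.5, 0.5, 0.8]
grip_width: 0.0696
grip_force: 0.0
```

Run:
```python
from go import *
from h import *
T=camera("top");S=camera("side")
a=T["pixels"][120:250,150:350];b=S["pixels"][120:250,150:350]; cv2.imwrite("pics/u5.png",np.vstack([cv2.resize(i,None,fx=2.2,fy=2.2) for i in(a,b)]))
for k,c in(("top",T),("side",S)):
    W=cloud(c).reshape(-1,3)
    for n,x,y,h in(("green",.549,.116,.073),("red",.572,.199,.063),("yellow",.489,.222,.063),("blue",.466,.139,.069),("steel",.444,-.043,.056),("burnt",.5666,-.1536,.056)):
        p=W[(np.hypot(W[:,0]-x,W[:,1]-y)<.035)&(abs(W[:,2]-h)<.008)]
        print(k,n,len(p),np.round((p.min(0)+p.max(0))/2,3) if len(p) else "")
```

```text
top green 0 
top red 186 [0.571 0.199 0.062]
top yellow 98 [0.488 0.222 0.061]
top blue 0 
top steel 0 
top burnt 69 [ 0.573 -0.146  0.056]
side green 96 [0.549 0.114 0.071]
side red 111 [0.572 0.198 0.061]
side yellow 59 [0.49  0.221 0.06 ]
side blue 80 [0.467 0.139 0.066]
side steel 88 [ 0.445 -0.043  0.053]
side burnt 195 [ 0.567 -0.154  0.055]
```

View pics/u5.png

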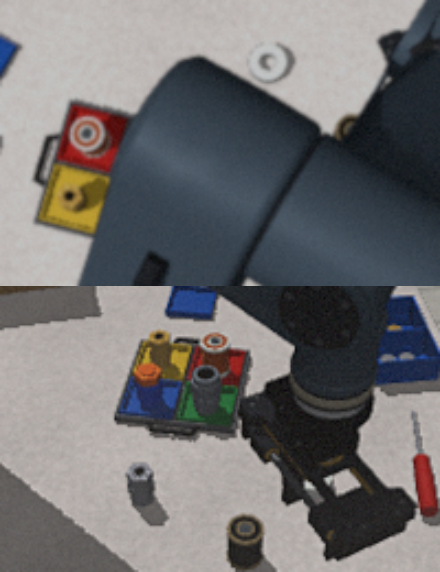

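All four parts stand upright in their bins (side crop: yellow 160,345; red 215,350; blue 148,380; green 205,385). The look-alikes have not moved, and the measured heights and positions agree. Handing in.

```bash
python3 -c "
from rig import *
print(hand_in())"
```

```text
the job is handed in; nothing more can be done
None
```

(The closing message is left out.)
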